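Re-rack the glaze bottles in reverse order

TASK

Move the row of four glaze bottles from the brown wooden rack into the blue rack, one to a bay, in reverse order: the bottle that stood leftmost (seen from the robot) in the old rack ends rightmost in the new one, and so on along the row. Keep every bottle upright on the way, and leave all four standing upright on the floors of their bays.

Things in the scene. Friction and masses are not known exactly. Their poses are not given: they have to be found in the camera images.
- bottle_lemon: Round upright squeeze bottle of glaze with a yellow body, 57 mm across at the body and 190 mm tall, mass 0.2 to 0.45 kg. Its white cap on top is round, 30 mm across and the top 24 mm of the height; below it the shoulder slopes out to the body. Origin at the centre of the underside, z up; its yaw means nothing. It starts standing in a bay of the old rack.
- bottle_rose: Round upright squeeze bottle of glaze with a pink-red body, 66 mm across at the body and 218 mm tall, mass 0.2 to 0.45 kg. Its white cap on top is round, 36 mm across and the top 24 mm of the height; below it the shoulder slopes out to the body. Origin at the centre of the underside, z up; its yaw means nothing. It starts standing in a bay of the old rack.
- bottle_slate: Round upright squeeze bottle of glaze with a dark slate blue body, 67 mm across at the body and 208 mm tall, mass 0.2 to 0.45 kg. Its white cap on top is round, 35 mm across and the top 24 mm of the height; below it the shoulder slopes out to the body. Origin at the centre of the underside, z up; its yaw means nothing. It starts standing in a bay of the old rack.
- bottle_oat: Round upright squeeze bottle of glaze with a beige body, 68 mm across at the body and 218 mm tall, mass 0.2 to 0.45 kg. Its white cap on top is round, 36 mm across and the top 24 mm of the height; below it the shoulder slopes out to the body. Origin at the centre of the underside, z up; its yaw means nothing. It starts standing in a bay of the old rack.
- tile_lemon: Flat yellow colour tile, 34 x 60 x 7 mm, fixed on the front ledge of the old rack 69 mm in front (-x of the rack) of the centre of the bay in which the yellow bottle stands at the start: it shows which bottle stood there. Origin at the centre of its underside, axes as the rack's. It stays where it is.
- tile_rose: Flat pink-red colour tile, 34 x 60 x 7 mm, fixed on the front ledge of the old rack 69 mm in front (-x of the rack) of the centre of the bay in which the pink-red bottle stands at the start: it shows which bottle stood there. Origin at the centre of its underside, axes as the rack's. It stays where it is.
- tile_slate: Flat dark slate blue colour tile, 34 x 60 x 7 mm, fixed on the front ledge of the old rack 69 mm in front (-x of the rack) of the centre of the bay in which the dark slate blue bottle stands at the start: it shows which bottle stood there. Origin at the centre of its underside, axes as the rack's. It stays where it is.
- tile_oat: Flat beige colour tile, 34 x 60 x 7 mm, fixed on the front ledge of the old rack 69 mm in front (-x of the rack) of the centre of the bay in which the beige bottle stands at the start: it shows which bottle stood there. Origin at the centre of its underside, axes as the rack's. It stays where it is.
- old_rack: Low brown wooden rack, left or right, fixed to the table, 366 mm long. Origin on the table under the row's centre; y along the row to the robot's left (yaw within 0.2), x away from it. Four bays centred at y -135, -45, 45, 135 mm, x 0; each 84x84 mm inside, walls 6 mm thick and up to 34 mm above the table, floor 8 mm. Low ledge (lip 14 mm high) in front to x -95 mm. Holds the bottles at the start.
- new_rack: Low blue rack, left or right, fixed to the table, 366 mm long. Origin on the table under the row's centre; y along the row to the robot's left (yaw within 0.2), x away from it. Four bays centred at y -135, -45, 45, 135 mm, x 0; each 84x84 mm inside, walls 6 mm thick and up to 34 mm above the table, floor 8 mm. Low ledge (lip 14 mm high) in front to x -95 mm. Empty at the start.
There are look-alikes about, which are no part of the job. Leave any purple look-alike of the bottle_slate alone.

How it is judged (in metres and radians):
At the end, for the whole second after the job is handed in: Each bottle stands in the blue rack in the bay that mirrors its old one (left to right), the centre of its foot within 16 mm of the bay centre along and across the row, its underside on the bay floor (4 to 14 mm above the table), tilted less than 0.08 rad and at rest (((y of tile_lemon in the frame of old_rack between -0.155 and -0.115 m and y of bottle_lemon in the frame of new_rack between 0.119 and 0.151 m) or (y of tile_lemon in the frame of old_rack between -0.065 and -0.025 m and y of bottle_lemon in the frame of new_rack between 0.029 and 0.061 m) or (y of tile_lemon in the frame of old_rack between 0.025 and 0.065 m and y of bottle_lemon in the frame of new_rack between -0.061 and -0.029 m) or (y of tile_lemon in the frame of old_rack between 0.115 and 0.155 m and y of bottle_lemon in the frame of new_rack between -0.151 and -0.119 m)) and x of bottle_lemon in the frame of new_rack between -0.016 and 0.016 m and z of bottle_lemon in the frame of new_rack between 0.004 and 0.014 m and angle between each of bottle_lemon, bottle_rose, bottle_slate, bottle_oat's own z axis and vertical below 0.08 rad and linear speed of each of bottle_lemon, bottle_rose, bottle_slate, bottle_oat below 0.02 m/s and angular speed of each of bottle_lemon, bottle_rose, bottle_slate, bottle_oat below 0.2 rad/s and ((y of tile_rose in the frame of old_rack between -0.155 and -0.115 m and y of bottle_rose in the frame of new_rack between 0.119 and 0.151 m) or (y of tile_rose in the frame of old_rack between -0.065 and -0.025 m and y of bottle_rose in the frame of new_rack between 0.029 and 0.061 m) or (y of tile_rose in the frame of old_rack between 0.025 and 0.065 m and y of bottle_rose in the frame of new_rack between -0.061 and -0.029 m) or (y of tile_rose in the frame of old_rack between 0.115 and 0.155 m and y of bottle_rose in the frame of new_rack between -0.151 and -0.119 m)) and x of bottle_rose in the frame of new_rack between -0.016 and 0.016 m and z of bottle_rose in the frame of new_rack between 0.004 and 0.014 m and ((y of tile_slate in the frame of old_rack between -0.155 and -0.115 m and y of bottle_slate in the frame of new_rack between 0.119 and 0.151 m) or (y of tile_slate in the frame of old_rack between -0.065 and -0.025 m and y of bottle_slate in the frame of new_rack between 0.029 and 0.061 m) or (y of tile_slate in the frame of old_rack between 0.025 and 0.065 m and y of bottle_slate in the frame of new_rack between -0.061 and -0.029 m) or (y of tile_slate in the frame of old_rack between 0.115 and 0.155 m and y of bottle_slate in the frame of new_rack between -0.151 and -0.119 m)) and x of bottle_slate in the frame of new_rack between -0.016 and 0.016 m and z of bottle_slate in the frame of new_rack between 0.004 and 0.014 m and ((y of tile_oat in the frame of old_rack between -0.155 and -0.115 m and y of bottle_oat in the frame of new_rack between 0.119 and 0.151 m) or (y of tile_oat in the frame of old_rack between -0.065 and -0.025 m and y of bottle_oat in the frame of new_rack between 0.029 and 0.061 m) or (y of tile_oat in the frame of old_rack between 0.025 and 0.065 m and y of bottle_oat in the frame of new_rack between -0.061 and -0.029 m) or (y of tile_oat in the frame of old_rack between 0.115 and 0.155 m and y of bottle_oat in the frame of new_rack between -0.151 and -0.119 m)) and x of bottle_oat in the frame of new_rack between -0.016 and 0.016 m and z of bottle_oat in the frame of new_rack between 0.004 and 0.014 m); the robot touches nothing.
It fails at once if a bottle was tipped by more than 0.5 rad (angle between any of bottle_lemon, bottle_rose, bottle_slate, bottle_oat's own z axis and vertical above 0.5 rad).
It also fails if it takes over 112 s, if anything falls off the work surface, if the arm or the gripper's body presses on something with over 40 N, if the wrist force passes 120 N, or if a joint passes its speed limit or range.

ROBOT

A 6-joint arm with a two-finger parallel gripper is mounted at the origin on the work surface; the furniture and walls round the work are solid. World frame = base frame: x ahead of the robot, y to its left, z up, the work surface at z = 0. Lengths are in mm, angles in degrees, forces in N, time in s.
With the tool pointing down it reaches from about 350 to 850 mm from the base axis. Payload 8.1 kg.
Tool frame: the origin (TCP) lies midway between the tips of the shut fingers; the grasp point (between the pads) lies 19 mm behind it; z points along the fingers, y is the line along which they close (so a half turn about z gives the same grasp; the last joint's range is limited). The gripper opens to 85 mm and grips with 20 to 120 N. Pads are 22 mm wide; open, the fingers measure 114 mm over their backs; the gripper's body (76 mm by 85 mm) begins 54 mm behind the grasp point. The pads swing forward as they close: fully open they stand 13 mm farther back than shut.
Start: joints at [-81.555, 7.471, 85.268, -0, 87.261, -4.893], TCP at [138.442, -583.814, 231.292] pointing down, gripper open.
Joint ranges: [-169.43, 169.43], [-51.17, 129.36], [1.28, 143.12], [-76.62, 256.62], [0, 156.53], [-152.29, 152.29]. Speed limits (degrees/s): [136.94, 136.94, 159.86, 180, 180, 180].

INTERFACE

Orientations are given as [roll, pitch, yaw] about the fixed x, y, z axes, in that order (R = Rz(yaw) Ry(pitch) Rx(roll)).
In Python, from bench import r gives the robot as it stands. The module is installed in compiled form; this text tells all that it offers.
- The arm moves only by the tool jog_arm, never from a script. Its argument "rows" is a list of rows, each a list of 2 entries, a list of its own where there are three numbers: the shift along the tool's x, y, z in mm, then the turn, a rotation vector about the tool's x, y, z in rad. A call has 1 to 10 rows; each row is the pose to reach, as a shift and turn from the pose commanded when the call began, along the tool's axes at that moment; what a row does not reach only later rows make up. A row lasts 1/10 s, in which the tool goes at most 50 mm and 8.59 degrees, less where a joint would pass 70% of its speed; a pose out of reach is approached as far as the arm can. A call with a gripper value outside its range is refused whole. "grip" is the finger opening in mm, from 0 to 85.4, set as the call begins (left out, the last holds). The fingers move at their own pace and stop on an object; "force" is the grip in N (left out, the last holds). Time passes only in rows, so rows that repeat a pose let the fingers close. It gives the time, the measured TCP pose, the force, the opening and the grip force at its end, in the units of the state.
- r.sense(): the state, without advancing time (a new reading comes with each control period).
- r.snapshot(name): name is "side" or "top" or "wrist"; returns (picture, depth): 480x640x3 uint8, blue, green, red; 480x640 float32, mm along the optical axis (not along the pixel's ray), 0 where there is no reading.
- r.camera_params(name): a dict with "fx", "fy", "cx", "cy" (pixels), "pose" (4x4, takes a point from camera to world coordinates); the wrist camera has in their place "tool_from_camera" (4x4, takes a point from camera to tool coordinates, whose origin is the TCP and whose axes are the flange's). Camera axes: x right, y down, z forward; pixel columns grow to the right and rows downward; lengths in mm; the calibration is good to about 2 mm. The wrist camera is an equidistant fisheye: a pixel r from the principal point sees the ray r / f radians off the axis. A picture is of the moment at which its call begins: read the wrist's pose just before it. camera_params takes no time and is no camera call.
- r.hand_in(): hands the job in; it is judged then, once.
The state is a dict: "time": time; "joint_pos": joint angles; "qd": joint speeds; "joint_efforts": joint torques, N m; "tool_pos": TCP position; "tcp_rot": TCP orientation; "ft_force": force on the tool from outside, world axes, zero at the start; "wrist_torque": the same for the moment, N m; "finger_gap": finger opening in mm; "grip_force": force on a finger pad.
Only numpy, scipy, OpenCV 4.12 (cv2) and the standard library are available. Lean on these libraries where they do the work, as an engineer would, in place of code of your own. Each camera call takes 0.05 s, during which the arm holds its last target. There are 200 camera calls.

## Working session

There is one attempt and no reset: what is moved stays moved. The work goes in short steps, Python scripts to look and compute and a tool call to move; the robot and the scene stay as the last step left them, time stands still between calls to the robot, and variables do not carry over. Pictures are saved under pics/ and viewed, at most 14 in all, crops included, and the job is handed in when it is done.

Besides the shell and the picture viewer there is one more tool, called as name(argument=value, ...) on one line, values as JSON. jog_arm: Moves the arm, as the interface text tells. Its arguments: {"type":"object","properties":{"rows":{"type":"array"},"grip":{"type":"number"},"force":{"type":"number"}},"required":["rows"]}

```bash
mkdir -p pics && python3 - <<'E'
from bench import r
import cv2,numpy as np
print(r.sense())
for n in("top","side"):
    p,d=r.snapshot(n); cv2.imwrite(f"pics/{n}0.png",p); np.save(f"{n}0.npy",d)
    print(n,r.camera_params(n))
print(r.camera_params("wrist"))
E
```

```text
{'time': 0.0, 'joint_pos': array([-8.15551589e+01,  7.51512514e+00,  8.53315173e+01,  2.59713627e-03,
        8.72611711e+01, -4.89292950e+00]), 'qd': array([-0.02912415, -0.01426687,  0.08929691,  0.0676303 , -0.07219932,
       -0.04514828]), 'joint_efforts': array([-2.02347219e-03, -5.69405222e+01, -5.00556493e+01, -2.65747585e-04,
        1.49505632e-02,  2.24196776e-05]), 'tool_pos': array([ 138.37098744, -583.24824306,  230.22280705]), 'tcp_rot': array([-1.79892801e+02, -1.17803214e-02,  1.33376330e+01]), 'ft_force': array([ 0.51521715, -0.57342479,  0.39885859]), 'wrist_torque': array([-0.00701924,  0.03509645,  0.01846728]), 'grip_force': 0.0, 'finger_gap': 85.34938352705582}
top {'fx': 584.9952428311034, 'fy': 584.9952428311034, 'cx': 312.60593746345864, 'cy': 242.08705126150082, 'pose': array([[-2.20487362e-02, -9.87735517e-01,  1.54571670e-01,
         3.76602893e+02],
       [-9.99430049e-01,  1.78233685e-02, -2.86688718e-02,
         2.53131458e+01],
       [ 2.55622750e-02, -1.55115685e-01, -9.87565539e-01,
         1.28094335e+03],
       [ 0.00000000e+00,  0.00000000e
[... 272 characters left out ...]
1,  5.98642211e-01, -6.39638585e-01,
         8.24235352e+02],
       [-8.09247119e-03, -7.33129585e-01, -6.80040825e-01,
         9.35521699e+02],
       [ 0.00000000e+00,  0.00000000e+00,  0.00000000e+00,
         1.00000000e+00]])}
{'fx': 371.64829954431775, 'fy': 371.64829954431775, 'cx': 320.14272535850995, 'cy': 243.4955374908727, 'tool_from_camera': array([[-7.45710668e-05, -9.49948314e-01, -3.12407100e-01,
         8.07119262e+01],
       [ 9.99999930e-01, -1.84975584e-04,  3.23764032e-04,
         1.87993230e+00],
       [-3.65346782e-04, -3.12407054e-01,  9.49948261e-01,
        -1.43696055e+02],
       [ 0.00000000e+00,  0.00000000e+00,  0.00000000e+00,
         1.00000000e+00]])}
```

View pics/top0.png

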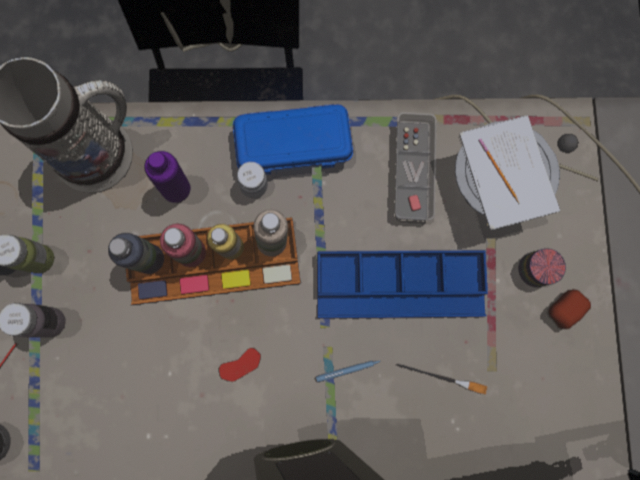

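View pics/side0.png

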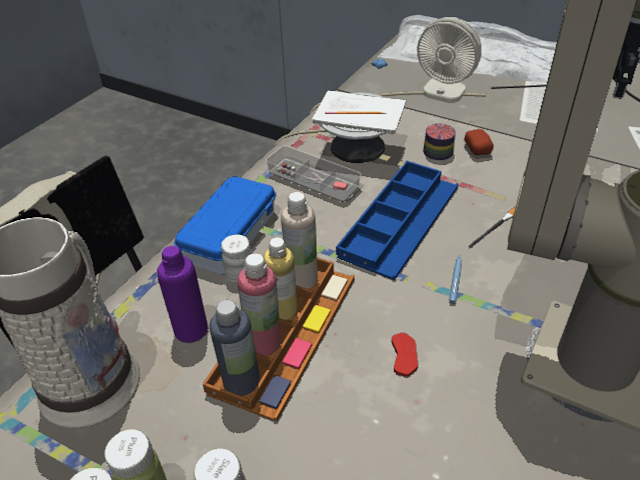

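The top view shows the old rack holding slate (125,248), rose (180,240), lemon (222,240) and oat (270,225), left to right, and their tiles agree. The blue rack is at (402,285). The purple bottle at (168,178) stands alone outside the rack, so it is the look-alike to leave alone. The other blue item, a box at (293,137), isn't a rack.

```bash
cat > h.py <<'E'
import cv2,numpy as np
from bench import r
def world(name,d):
    c=r.camera_params(name);v,u=np.mgrid[0:480,0:640]
    P=np.stack([(u-c['cx'])/c['fx']*d,(v-c['cy'])/c['fy']*d,d],-1)
    return P@c['pose'][:3,:3].T+c['pose'][:3,3]
def onplane(name,u,v,z):
    c=r.camera_params(name);q=c['pose'][:3,:3]@np.array([(u-c['cx'])/c['fx'],(v-c['cy'])/c['fy'],1]);o=c['pose'][:3,3]
    return o+q*(z-o[2])/q[2]
E
cat > m.py <<'E'
from h import *
p=cv2.imread("pics/top0.png");d=np.load("top0.npy");W=world("top",d)
hsv=cv2.cvtColor(p,cv2.COLOR_BGR2HSV)
def comp(m,box):
    b=np.zeros_like(m);x0,y0,x1,y1=box;b[y0:y1,x0:x1]=m[y0:y1,x0:x1];return b
def report(n,m):
    k=(m>0)&(d>0);q=W[k];print(n,k.sum(),'z pct',np.percentile(q[:,2],[2,25,50,75,98]).round(0));return q
blue=comp(cv2.inRange(hsv,(100,120,40),(125,255,255)),(308,240,495,325))
brown=comp(cv2.inRange(hsv,(3,100,40),(16,255,255)),(100,210,310,310))
for n,m in(("blue",blue),("brown",brown)):
    q=report(n,m)
    for lo,hi,h in((26,45,34),(-50,60,None)):
        k=(m>0)&(W[...,2]>lo)&(W[...,2]<hi)
        vs,us=np.nonzero(k)
        pts=np.array([onplane("top",u,v,h)[:2] for u,v in zip(us,vs)]) if h else W[k][:,:2]
        print(n,h,cv2.minAreaRect(pts.astype(np.float32)),k.sum())
for n,(u,v) in dict(tslate=(153,290),trose=(194,285),tlemon=(236,279),toat=(277,274),floor0=(337,275),floor3=(463,272),ledge=(400,307),jar=(251,174),cs=(122,247),cr=(178,238),cl=(219,238),co=(270,219),purple=(160,165)).items():
    print(n,np.median(W[v-3:v+4,u-3:u+4].reshape(-1,3),0).round(1))
# caps: bright, low-sat pixels around bottle tops by height
for n,(u,v),h in(("slate",(122,247),216),("rose",(178,238),226),("lemon",(219,238),198),("oat",(270,219),226)):
    k=np.zeros((480,640),np.uint8);k[v-28:v+28,u-28:u+28]=1
    k=k&(abs(W[...,2]-h)<9)
    vs,us=np.nonzero(k);(cu,cv_),rad=cv2.minEnclosingCircle(np.stack([us,vs],1).astype(np.float32))
    print(n,len(us),cu,cv_,rad,onplane("top",us.mean(),vs.mean(),h).round(1),onplane("top",cu,cv_,h).round(1),W[vs,us].mean(0).round(1))
E
python3 m.py
```

```text
blue 10821 z pct [ 4.  8. 10. 13. 37.]
blue 34 ((501.27349853515625, -202.1033172607422), (362.8234558105469, 95.06729125976562), 88.94341278076172) 1519
blue None ((478.73870849609375, -202.3345489501953), (364.36614990234375, 141.26268005371094), 89.21143341064453) 10821
brown 5029 z pct [ 4.  8. 11. 23. 38.]
brown 34 ((559.8397216796875, 209.185302734375), (97.0325698852539, 364.3326110839844), 6.040404319763184) 1149
brown None ((540.9197998046875, 207.68658447265625), (150.36019897460938, 365.4254150390625), 6.133058547973633) 5003
tslate [476.7 333.9  15.4]
trose [485.7 245.9  16.1]
tlemon [496.9 156.   15.8]
toat [506.1  67.3  15.5]
floor0 [501.7 -63.2   9.3]
floor3 [ 503.1 -341.3    9.3]
ledge [ 429.6 -198.     8.6]
jar [710.2 116.7  88.6]
cs [540.4 342.7 215.7]
cr [553.9 239.4 225.1]
cl [557.2 168.7 197.3]
co [585.7  71.9 226.3]
purple [697.1 279.  205.8]
slate 281 119.0 247.0 10.198139190673828 [540.9 349.4 216. ] [540.6 348.  216. ] [541.1 349.9 214.6]
rose 275 173.0 237.5 9.708344459533691 [555.7 248.5 226. ] [554.7 248.2 226. ] [556.  248.8 224.5]
lemon 190 208.5 236.5 17.564268112182617 [561.5 170.4 198. ] [560.2 188.2 198. ] [561.8 170.6 196.6]
oat 264 269.80596923828125 222.64178466796875 9.88837718963623 [580.6  72.5 226. ] [579.2  72.3 226. ] [580.8  72.5 225.1]
```

jog_arm(rows=[[[40, -28, -10], [0, 0, -0.134]], [[80, -56, -20], [0, 0, -0.268]], [[120, -84, -30], [0, 0, -0.402]], [[160, -112, -40], [0, 0, -0.536]], [[200, -140, -50], [0, 0, -0.67]], [[240, -168, -60], [0, 0, -0.804]], [[280, -196, -70], [0, 0, -0.938]], [[320, -224, -80], [0, 0, -1.072]], [[360, -252, -90], [0, 0, -1.206]], [[400, -280, -100], [0, 0, -1.338]]], grip=85, force=60)

```text
time: 1.1
tool_pos: [463.9, -217.2, 331.4]
tcp_rot: [-180.0, -0.0, 90.3]
ft_force: [0.5, -1.2, 0.4]
finger_gap: 85.6
grip_force: 0.0
```

jog_arm(rows=[[[40, 8, 0], [0, 0, 0]], [[90, 16, 0], [0, 0, 0]], [[140, 24, 0], [0, 0, 0]], [[190, 33, 0], [0, 0, 0]], [[239, 41, 0], [0, 0, 0]], [[288, 50, 0], [0, 0, 0]], [[337, 58, 0], [0, 0, 0]], [[386, 66, 0], [0, 0, 0]], [[435, 74, 0], [0, 0, 0]], [[475, 82, 0], [0, 0, 0]]])

```text
time: 2.1
tool_pos: [544.6, 258.7, 330.7]
tcp_rot: [-180.0, -0.0, 90.1]
ft_force: [1.1, -0.2, 0.5]
finger_gap: 84.6
grip_force: 0.0
```

```bash
cat >> h.py <<'E'
from scipy.spatial.transform import Rotation as Ro
def wristworld(d,s):
    c=r.camera_params("wrist");v,u=np.mgrid[0:480,0:640]
    x=u-c['cx'];y=v-c['cy'];rr=np.hypot(x,y)+1e-9;th=rr/c['fx']
    t=np.tan(np.minimum(th,1.4))/rr
    P=np.stack([x*t*d,y*t*d,d],-1)
    T=c['tool_from_camera'];P=P@T[:3,:3].T+T[:3,3]
    return P@Ro.from_euler('xyz',s['tcp_rot'],degrees=True).as_matrix().T+s['tool_pos']
def look(f):
    s=r.sense();p,d=r.snapshot("wrist");cv2.imwrite(f"pics/{f}.png",p)
    return s,p,d,wristworld(d,s)
def caps(p,W,exp,tol=9):
    "cap tops: bright low-saturation blobs at the expected height; exp {name:(x,y,h)}"
    for n,(x,y,h) in exp.items():
        k=((abs(W[...,2]-h)<tol)&(np.hypot(W[...,0]-x,W[...,1]-y)<30)).astype(np.uint8)
        c,l,st,_=cv2.connectedComponentsWithStats(k)
        if c<2: print(n,'none');continue
        i=1+st[1:,4].argmax();q=W[l==i];(cx,cy),R=cv2.minEnclosingCircle(q[:,:2].astype(np.float32))
        print(n,len(q),'circ',round(cx,1),round(cy,1),round(R,1),'mean',q.mean(0).round(1))
E
python3 - <<'E'
from h import *
s,p,d,W=look("w1")
print(s['time'],s['tool_pos'],s['tcp_rot'])
caps(p,W,dict(slate=(541,349,216),rose=(555,248,226),lemon=(561,170,198),oat=(580,72,226)),5)
E
```

```text
2.1 [544.57335768 258.71002733 330.66260869] [-1.79952480e+02 -1.06103452e-03  9.00729888e+01]
slate 1738 circ 544.6 350.6 16.7 mean [544.6 350.3 215.8]
rose 1575 circ 559.9 249.4 17.0 mean [559.4 251.1 225.6]
lemon 719 circ 566.6 170.9 14.4 mean [566.4 173.3 197.6]
oat 90 circ 585.1 84.3 11.9 mean [585.2  87.4 223.3]
```

View pics/w1.png

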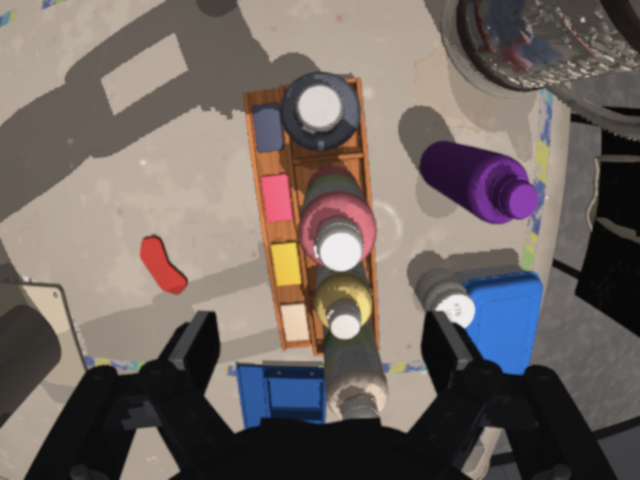

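The wrist view confirms the order. The slate cap is at (320,107), rose (340,245), lemon (344,320) and oat (360,400). The purple look-alike is at (480,185), outside the rack.

jog_arm(rows=[[[25, 0, 10], [0, 0, 0]], [[50, -1, 30], [0, 0, 0]], [[75, -1, 45], [0, 0, 0]], [[92, -1, 60], [0, 0, 0]], [[92, -1, 60], [0, 0, 0]], [[92, -1, 60], [0, 0, 0]]])

```text
time: 2.75
tool_pos: [543.8, 347.6, 270.5]
tcp_rot: [-179.9, 0.1, 90.0]
ft_force: [0.2, 0.4, 0.3]
finger_gap: 85.2
grip_force: 0.0
```

```bash
python3 - <<'E'
from h import *
s,p,d,W=look("w2")
print(s['time'],s['tool_pos'],s['tcp_rot'])
caps(p,W,dict(slate=(543,350,216)),5)
c=W[(abs(W[...,2]-216)<5)&(np.hypot(W[...,0]-543,W[...,1]-350)<30)].mean(0)
rho=np.hypot(W[...,0]-c[0],W[...,1]-c[1])
for z in range(214,120,-6):
    k=(abs(W[...,2]-z)<3)&(rho<45);
    if k.sum():print(z,k.sum(),rho[k].max().round(1),np.median(rho[k]).round(1))
E
```

```text
2.75 [543.79928279 347.55495992 270.53476559] [-1.79927347e+02  6.82766129e-02  9.00282982e+01]
slate 2397 circ 544.6 350.6 16.9 mean [544.5 352.3 215.7]
214 2151 18.5 11.5
208 225 21.5 15.4
202 210 18.6 15.9
196 125 17.6 15.8
190 263 20.3 16.7
184 1895 31.5 22.5
178 1425 35.0 27.9
172 373 33.7 29.7
166 123 33.5 30.1
160 99 31.6 30.1
154 71 32.6 29.9
148 65 31.8 29.6
142 63 31.7 29.4
136 65 31.9 29.2
130 54 31.9 28.9
124 68 31.8 29.0
```

jog_arm(rows=[[[2, 0, 25], [0, 0, 0]], [[2.5, 0.5, 50], [0, 0, 0]], [[2.5, 0.5, 70], [0, 0, 0]], [[2.5, 0.5, 80], [0, 0, 0]], [[2.5, 0.5, 80], [0, 0, 0]]])

```text
time: 3.3
tool_pos: [544.4, 349.3, 190.5]
tcp_rot: [-179.9, 0.1, 89.9]
ft_force: [-0.7, -0.4, 0.2]
finger_gap: 84.8
grip_force: 0.0
```

jog_arm(rows=[[[0, 0, 0], [0, 0, 0]], [[0, 0, 0], [0, 0, 0]], [[0, 0, 0], [0, 0, 0]], [[0, 0, 0], [0, 0, 0]], [[0, 0, 0], [0, 0, 0]], [[0, 0, 0], [0, 0, 0]], [[0, 0, 0], [0, 0, 0]], [[0, 0, 0], [0, 0, 0]]], grip=20, force=70)

```text
time: 4.1
tool_pos: [545.2, 350.9, 193.0]
tcp_rot: [179.9, -0.1, 90.0]
ft_force: [-1.2, 0.4, 5.0]
finger_gap: 31.3
grip_force: 69.9
```

jog_arm(rows=[[[0, 0, -3], [0, 0, 0]], [[0, 0, -8], [0, 0, 0]], [[0, 0, -16], [0, 0, 0]], [[0, 0, -26], [0, 0, 0]], [[0, 0, -36], [0, 0, 0]], [[0, 0, -46], [0, 0, 0]], [[0, 0, -55], [0, 0, 0]], [[0, 0, -60], [0, 0, 0]], [[0, 0, -60], [0, 0, 0]]])

```text
time: 5.0
tool_pos: [545.1, 350.7, 252.7]
tcp_rot: [179.9, -0.1, 90.0]
ft_force: [1.0, -0.1, -1.5]
finger_gap: 30.7
grip_force: 69.4
```

```bash
python3 - <<'E'
from h import *
s,p,d,W=look("w3"); print(s)
p,d=r.snapshot("side");cv2.imwrite("pics/s3.png",cv2.resize(p[150:420,150:400],None,fx=2,fy=2))
E
```

```text
{'time': 5.0, 'joint_pos': array([ 2.82241210e+01,  1.43702797e+01,  7.52766225e+01, -7.05326158e-04,
        9.02420124e+01,  2.82284486e+01]), 'qd': array([-0.02921996,  0.57257584,  1.30994491,  0.01114405, -0.65945498,
        0.0281521 ]), 'joint_efforts': array([-9.06376488e-03, -6.48566580e+01, -5.16790974e+01, -1.40247191e-02,
        2.31124526e-01,  7.44904810e-05]), 'tool_pos': array([545.05457151, 350.65499095, 252.66389274]), 'tcp_rot': array([ 1.79901793e+02, -5.19206154e-02,  8.99957132e+01]), 'ft_force': array([ 0.99018841, -0.13415349, -1.50757747]), 'wrist_torque': array([ 0.04059849,  0.01248958, -0.0228238 ]), 'grip_force': 69.36204169425764, 'finger_gap': 30.73387585712803}
```

View pics/s3.png

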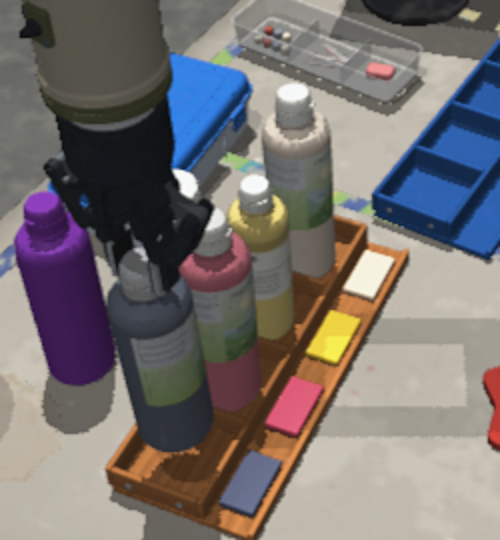

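The slate bottle is lifted and hangs upright. I'll carry it round the front of the row.

jog_arm(rows=[[[0, -12, 0], [0, 0, 0]], [[0, -35, 0], [0, 0, 0]], [[0, -62, 0], [0, 0, 0]], [[0, -88, 0], [0, 0, 0]], [[-12, -102, 0], [0, 0, 0]], [[-36, -105, 0], [0, 0, 0]], [[-68, -105, 0], [0, 0, 0]], [[-103, -105, 0], [0, 0, 0]], [[-140, -105, 0], [0, 0, 0]], [[-177, -105, 0], [0, 0, 0]]])

```text
time: 6.1
tool_pos: [438.9, 172.1, 250.6]
tcp_rot: [-180.0, 0.0, 90.0]
ft_force: [1.4, 0.5, -2.7]
finger_gap: 31.2
grip_force: 69.7
```

jog_arm(rows=[[[-37, 0, 0], [0, 0, 0]], [[-74, 0, 0], [0, 0, 0]], [[-111, 0, 0], [0, 0, 0]], [[-148, 0, 0], [0, 0, 0]], [[-185, 0, 0], [0, 0, 0]], [[-222, 0, 0], [0, 0, 0]], [[-259, 0, 0], [0, 0, 0]], [[-296, 0, 0], [0, 0, 0]], [[-333, 0, 0], [0, 0, 0]], [[-370, 0, 0], [0, 0, 0]]])

```text
time: 7.1
tool_pos: [439.0, -198.0, 250.7]
tcp_rot: [-180.0, -0.0, 90.0]
ft_force: [1.0, 0.4, -2.3]
finger_gap: 30.6
grip_force: 69.7
```

jog_arm(rows=[[[-37, 6, 0], [0, 0, 0]], [[-72, 15, 0], [0, 0, 0]], [[-100, 26, 0], [0, 0, 0]], [[-121, 38, 0], [0, 0, 0]], [[-134, 48, 0], [0, 0, 0]], [[-139, 54, 0], [0, 0, 0]], [[-140, 56, 0], [0, 0, 0]], [[-140, 56, 0], [0, 0, 0]]])

```text
time: 7.9
tool_pos: [495.5, -335.9, 250.9]
tcp_rot: [-180.0, -0.0, 90.0]
ft_force: [0.2, 0.1, -1.8]
finger_gap: 31.0
grip_force: 69.8
```

```bash
python3 - <<'E'
from h import *
s,p,d,W=look("w4");np.save("w4.npy",W); print(s['time'],s['tool_pos'],s['tcp_rot'],s['finger_gap'])
E
```

```text
7.9 [ 495.50402743 -335.93343795  250.8805322 ] [-1.79962325e+02 -4.20375423e-02  9.00267886e+01] 30.955679393213263
```

View pics/w4.png

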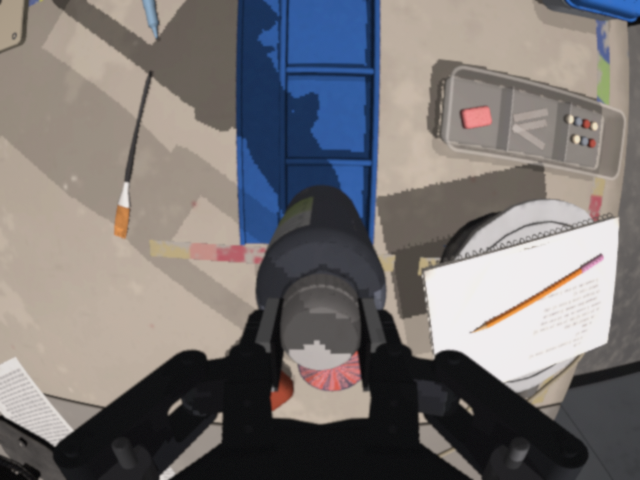

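The wrist view shows the held slate bottle over the right-hand bay, with cross walls at (330,70) and (330,160). The notepad stand on the right (540,280) is nearby but clear.

```bash
cat >> h.py <<'E'
def rack(p,W,ax=501,ay=-202):
    hsv=cv2.cvtColor(p,cv2.COLOR_BGR2HSV)
    k=(cv2.inRange(hsv,(100,120,20),(125,255,255))>0)&(abs(W[...,2]-34)<6)&(abs(W[...,0]-ax)<70)&(abs(W[...,1]-ay)<200)
    q=W[k];print('wall pts',len(q))
    for y in range(int(ay)-160,int(ay)+200,20):
        o=[]
        for x0 in(-45,45):
            m=(abs(q[:,1]-y)<10)&(abs(q[:,0]-ax-x0)<12)
            if m.sum()>8:o.append((m.sum(),q[m,0].mean().round(1)))
        if o:print('y',y,o)
    for y0 in(-180,-90,0,90,180):
        m=(abs(q[:,1]-ay-y0)<12)&(abs(q[:,0]-ax)<25)
        if m.sum()>8:print('cross',y0,m.sum(),q[m].mean(0).round(1))
def axis(W,c,zc,zs):
    for z in zs:
        k=(abs(W[...,2]-z)<3)&(np.hypot(W[...,0]-c[0],W[...,1]-c[1])<50)
        if k.sum()>8:
            x=W[k][:,0];print('z',z,k.sum(),'x mid',round((x.min()+x.max())/2,1),'w',round(np.ptp(x),1),'ymax',W[k][:,1].max().round(1))
E
python3 - <<'E'
from h import *
W=np.load("w4.npy");p=cv2.imread("pics/w4.png")
rack(p,W);axis(W,(495,-335),0,range(280,60,-15))
E
```

```text
wall pts 3865
y -362 [(np.int64(94), np.float64(547.2))]
y -342 [(np.int64(81), np.float64(458.5)), (np.int64(107), np.float64(547.3))]
y -322 [(np.int64(131), np.float64(459.3)), (np.int64(111), np.float64(547.6))]
y -302 [(np.int64(151), np.float64(459.6)), (np.int64(154), np.float64(545.5))]
y -282 [(np.int64(157), np.float64(460.4)), (np.int64(150), np.float64(546.2))]
y -262 [(np.int64(132), np.float64(459.6)), (np.int64(119), np.float64(548.4))]
y -242 [(np.int64(139), np.float64(460.1)), (np.int64(110), np.float64(548.5))]
y -222 [(np.int64(134), np.float64(460.2)), (np.int64(122), np.float64(549.0))]
y -202 [(np.int64(160), np.float64(461.6)), (np.int64(198), np.float64(545.4))]
y -182 [(np.int64(135), np.float64(460.6)), (np.int64(109), np.float64(549.2))]
y -162 [(np.int64(130), np.float64(461.1)), (np.int64(101), np.float64(549.5))]
y -142 [(np.int64(125), np.float64(461.1)), (np.int64(98), np.float64(549.7))]
y -122 [(np.int64(14), np.float64(461.6)), (np.int64(18), np.float64(549.5))]
cross -90 319 [ 500.3 -292.2   34.4]
cross 0 356 [ 500.4 -203.2   34.1]
z 280 797 x mid 496.4 w 58.4 ymax -325.6
z 265 1056 x mid 496.4 w 58.3 ymax -317.9
z 250 531 x mid 496.1 w 34.1 ymax -317.0
z 235 1918 x mid 496.4 w 63.8 ymax -304.8
z 220 306 x mid 495.9 w 57.5 ymax -304.2
z 205 217 x mid 497.0 w 59.9 ymax -304.6
z 190 165 x mid 495.8 w 56.1 ymax -305.4
z 175 158 x mid 496.6 w 57.2 ymax -305.5
z 160 108 x mid 497.4 w 54.1 ymax -306.0
z 145 98 x mid 497.7 w 57.1 ymax -306.9
z 130 78 x mid 497.2 w 55.2 ymax -307.0
z 115 68 x mid 497.8 w 52.7 ymax -307.5
z 100 54 x mid 497.2 w 53.5 ymax -308.1
z 85 57 x mid 496.5 w 59.0 ymax -308.7
```

jog_arm(rows=[[[3, 6, 0], [0, 0, 0]], [[3, 6, 6], [0, 0, 0]], [[3, 6, 16], [0, 0, 0]], [[3, 6, 28], [0, 0, 0]], [[3, 6, 40], [0, 0, 0]], [[3, 6, 49], [0, 0, 0]], [[3, 6, 54], [0, 0, 0]], [[3, 6, 57], [0, 0, 0]], [[3, 6, 58], [0, 0, 0]], [[3, 6, 58], [0, 0, 0]]])

```text
time: 8.95
tool_pos: [501.8, -333.8, 193.7]
tcp_rot: [180.0, 0.0, 90.0]
ft_force: [-0.1, 0.6, -2.0]
finger_gap: 31.0
grip_force: 69.8
```

```bash
python3 - <<'E'
from h import *
s,p,d,W=look("w5"); print(s['time'],s['tool_pos'],s['ft_force'],s['wrist_torque'],s['finger_gap'])
rack(p,W);axis(W,(502,-335),0,range(190,30,-20))
E
```

```text
8.95 [ 501.7685926  -333.75734979  193.69043344] [-0.05694044  0.59612803 -1.97954597] [ 0.06979373 -0.00887333 -0.01874103] 30.96708340697012
wall pts 5244
y -362 [(np.int64(19), np.float64(456.5)), (np.int64(13), np.float64(548.4))]
y -342 [(np.int64(153), np.float64(459.1)), (np.int64(159), np.float64(547.4))]
y -322 [(np.int64(165), np.float64(459.2)), (np.int64(164), np.float64(547.7))]
y -302 [(np.int64(203), np.float64(460.0)), (np.int64(215), np.float64(545.8))]
y -282 [(np.int64(223), np.float64(460.3)), (np.int64(201), np.float64(546.6))]
y -262 [(np.int64(190), np.float64(460.0)), (np.int64(171), np.float64(548.3))]
y -242 [(np.int64(198), np.float64(460.2)), (np.int64(172), np.float64(548.6))]
y -222 [(np.int64(200), np.float64(460.4)), (np.int64(174), np.float64(549.0))]
y -202 [(np.int64(230), np.float64(461.6)), (np.int64(275), np.float64(545.5))]
y -182 [(np.int64(190), np.float64(460.9)), (np.int64(157), np.float64(549.3))]
y -162 [(np.int64(180), np.float64(461.1)), (np.int64(153), np.float64(549.5))]
y -142 [(np.int64(43), np.float64(461.2)), (np.int64(39), np.float64(549.5))]
cross -90 521 [ 501.1 -291.9   34.3]
cross 0 529 [ 500.8 -203.1   34.1]
z 190 569 x mid 502.1 w 34.8 ymax -314.5
z 170 536 x mid 502.5 w 64.8 ymax -302.0
z 150 244 x mid 503.5 w 59.5 ymax -302.3
z 130 154 x mid 502.5 w 55.8 ymax -303.4
z 110 132 x mid 503.1 w 56.5 ymax -303.8
z 90 94 x mid 504.7 w 57.8 ymax -304.6
z 70 77 x mid 504.1 w 53.7 ymax -304.8
z 50 62 x mid 503.7 w 53.3 ymax -305.7
```

jog_arm(rows=[[[0, 0, 1], [0, 0, 0]], [[0, 0, 2], [0, 0, 0]], [[0, 0, 2.5], [0, 0, 0]], [[0, 0, 2.5], [0, 0, 0]]])

```text
time: 9.4
tool_pos: [502.2, -334.5, 193.1]
tcp_rot: [179.9, 0.1, 90.0]
ft_force: [-2.4, 0.3, 7.9]
finger_gap: 30.8
grip_force: 70.8
```

jog_arm(rows=[[[0, 0, 0], [0, 0, 0]], [[0, 0, 0], [0, 0, 0]], [[0, 0, 0], [0, 0, 0]], [[0, 0, 0], [0, 0, 0]], [[0, 0, 0], [0, 0, 0]], [[0, 0, -20], [0, 0, 0]], [[0, 0, -60], [0, 0, 0]], [[0, 0, -110], [0, 0, 0]], [[30, 0, -140], [0, 0, 0]], [[80, 5, -140], [0, 0, 0]]], grip=85)

```text
time: 10.4
tool_pos: [507.7, -256.3, 337.1]
tcp_rot: [179.5, 0.3, 89.8]
ft_force: [1.3, 0.3, 0.1]
finger_gap: 85.1
grip_force: 0.0
```

```bash
python3 - <<'E'
from h import *
s,p,d,W=look("w6"); print(s['time'],s['tool_pos'],s['tcp_rot'])
caps(p,W,dict(slate=(503,-338,216)),5);axis(W,(503,-338),0,range(190,30,-30))
E
```

```text
10.4 [ 507.72228961 -256.26066712  337.13864684] [179.54530866   0.32971208  89.77483429]
slate 1096 circ 501.8 -333.3 17.0 mean [ 502.1 -331.7  215.7]
z 190 192 x mid 501.8 w 38.5 ymax -315.3
z 160 135 x mid 503.2 w 62.6 ymax -302.7
z 130 102 x mid 503.2 w 62.6 ymax -303.9
z 100 81 x mid 504.2 w 62.9 ymax -304.7
z 70 68 x mid 505.1 w 60.3 ymax -305.4
z 40 58 x mid 496.7 w 77.8 ymax -293.8
```

jog_arm(rows=[[[30, 4, 0], [0, 0, 0]], [[80, 9, 0], [0, 0, 0]], [[130, 14, 0], [0, 0, 0]], [[179, 19, 0], [0, 0, 0]], [[228, 24, 0], [0, 0, 0]], [[277, 29, 0], [0, 0, 0]], [[326, 35, 0], [0, 0, 0]], [[375, 40, 0], [0, 0, 0]], [[424, 46, 0], [0, 0, 0]], [[470, 51, 0], [0, 0, 0]]])

```text
time: 11.45
tool_pos: [557.3, 218.5, 330.6]
tcp_rot: [180.0, -0.0, 90.0]
ft_force: [1.0, -1.1, 0.3]
finger_gap: 84.8
grip_force: 0.0
```

jog_arm(rows=[[[25, 1, 10], [0, 0, 0]], [[33, 1.5, 30], [0, 0, 0]], [[33, 1.5, 50], [0, 0, 0]], [[33, 1.5, 50], [0, 0, 0]], [[33, 1.5, 50], [0, 0, 0]]])

```text
time: 11.95
tool_pos: [558.7, 249.0, 280.6]
tcp_rot: [-179.9, 0.0, 90.0]
ft_force: [0.3, 0.1, 0.5]
finger_gap: 85.3
grip_force: 0.0
```

```bash
python3 - <<'E'
from h import *
s,p,d,W=look("w7"); print(s['time'],s['tool_pos'],s['tcp_rot'])
caps(p,W,dict(rose=(559,250,226),lemon=(566,171,198)),4)
E
```

```text
11.95 [558.7256921  248.98072676 280.59225093] [-1.79931054e+02  2.51865573e-02  8.99988471e+01]
rose 2281 circ 559.7 249.7 16.6 mean [559.6 251.2 225.7]
lemon 946 circ 566.9 171.4 14.2 mean [566.7 173.2 197.8]
```

jog_arm(rows=[[[0.5, 0.5, 25], [0, 0, 0]], [[0.5, 0.5, 50], [0, 0, 0]], [[0.5, 0.5, 68], [0, 0, 0]], [[0.5, 0.5, 79], [0, 0, 0]], [[0.5, 0.5, 79], [0, 0, 0]]])

```text
time: 12.5
tool_pos: [559.3, 249.2, 201.2]
tcp_rot: [-179.9, 0.0, 90.0]
ft_force: [0.3, -0.2, 0.3]
finger_gap: 84.5
grip_force: 0.0
```

jog_arm(rows=[[[0, 0, 0], [0, 0, 0]], [[0, 0, 0], [0, 0, 0]], [[0, 0, 0], [0, 0, 0]], [[0, 0, 0], [0, 0, 0]], [[0, 0, 0], [0, 0, 0]], [[0, 0, 0], [0, 0, 0]], [[0, 0, 0], [0, 0, 0]]], grip=20, force=70)

```text
time: 13.2
tool_pos: [560.3, 249.9, 203.5]
tcp_rot: [179.9, -0.0, 90.0]
ft_force: [-0.4, -1.9, 5.7]
finger_gap: 30.9
grip_force: 69.8
```

jog_arm(rows=[[[0, 0, -3], [0, 0, 0]], [[0, 0, -8], [0, 0, 0]], [[0, 0, -16], [0, 0, 0]], [[0, 0, -26], [0, 0, 0]], [[0, 0, -36], [0, 0, 0]], [[0, 0, -46], [0, 0, 0]], [[0, 0, -55], [0, 0, 0]], [[0, 0, -60], [0, 0, 0]], [[0, 0, -60], [0, 0, 0]]])

```text
time: 14.1
tool_pos: [560.0, 249.9, 263.1]
tcp_rot: [179.9, -0.0, 90.0]
ft_force: [0.5, 0.0, -3.3]
finger_gap: 30.7
grip_force: 69.3
```

jog_arm(rows=[[[0, -12, 0], [0, 0, 0]], [[0, -35, 0], [0, 0, 0]], [[0, -62, 0], [0, 0, 0]], [[0, -90, 0], [0, 0, 0]], [[-12, -108, 0], [0, 0, 0]], [[-36, -115, 0], [0, 0, 0]], [[-68, -115, 0], [0, 0, 0]], [[-103, -115, 0], [0, 0, 0]], [[-140, -115, 0], [0, 0, 0]], [[-177, -115, 0], [0, 0, 0]]])

```text
time: 15.1
tool_pos: [444.0, 71.4, 261.4]
tcp_rot: [-180.0, 0.0, 90.0]
ft_force: [0.1, -0.4, -3.3]
finger_gap: 30.9
grip_force: 69.7
```

jog_arm(rows=[[[-37, 0, 0], [0, 0, 0]], [[-74, 0, 0], [0, 0, 0]], [[-111, 2, 0], [0, 0, 0]], [[-148, 6, 0], [0, 0, 0]], [[-185, 12, 0], [0, 0, 0]], [[-221, 20, 0], [0, 0, 0]], [[-254, 30, 0], [0, 0, 0]], [[-282, 40, 0], [0, 0, 0]], [[-303, 49, 0], [0, 0, 0]], [[-313, 55, 0], [0, 0, 0]]])

```text
time: 16.1
tool_pos: [499.4, -242.1, 261.0]
tcp_rot: [-179.9, -0.0, 89.9]
ft_force: [0.4, 0.6, -2.3]
finger_gap: 30.5
grip_force: 69.7
```

jog_arm(rows=[[[-2, 3, 0], [0, 0, 0]], [[-2, 3, 0], [0, 0, 0]], [[-2, 3, 0], [0, 0, 0]], [[-2, 3, 0], [0, 0, 0]]])

```text
time: 16.5
tool_pos: [502.5, -241.4, 262.0]
tcp_rot: [180.0, -0.0, 90.1]
ft_force: [-0.4, -0.7, -2.7]
finger_gap: 30.8
grip_force: 69.7
```

```bash
python3 - <<'E'
from h import *
s,p,d,W=look("w8"); print(s['time'],s['tool_pos'],s['ft_force'],s['finger_gap'])
rack(p,W);axis(W,(502,-242),0,range(245,60,-20))
E
```

```text
16.5 [ 502.51106917 -241.35895918  261.98459815] [-0.39588238 -0.65943851 -2.74378756] 30.82322901210071
wall pts 3604
y -262 [(np.int64(25), np.float64(549.6))]
y -242 [(np.int64(101), np.float64(459.6)), (np.int64(102), np.float64(548.6))]
y -222 [(np.int64(114), np.float64(460.4)), (np.int64(108), np.float64(548.7))]
y -202 [(np.int64(148), np.float64(461.6)), (np.int64(193), np.float64(545.1))]
y -182 [(np.int64(139), np.float64(460.6)), (np.int64(104), np.float64(549.4))]
y -162 [(np.int64(121), np.float64(461.3)), (np.int64(106), np.float64(549.5))]
y -142 [(np.int64(136), np.float64(461.2)), (np.int64(110), np.float64(549.9))]
y -122 [(np.int64(133), np.float64(461.9)), (np.int64(171), np.float64(546.7))]
y -102 [(np.int64(139), np.float64(462.1)), (np.int64(127), np.float64(548.3))]
y -82 [(np.int64(125), np.float64(462.0)), (np.int64(105), np.float64(550.7))]
y -62 [(np.int64(119), np.float64(462.4)), (np.int64(110), np.float64(551.0))]
y -42 [(np.int64(123), np.float64(462.4)), (np.int64(99), np.float64(551.1))]
cross 0 302 [ 500.8 -202.    34.4]
cross 90 317 [ 502.  -112.9   34.2]
z 245 2149 x mid 503.1 w 63.3 ymax -208.6
z 225 324 x mid 502.1 w 60.8 ymax -207.0
z 205 237 x mid 501.8 w 56.7 ymax -206.3
z 185 190 x mid 502.3 w 58.6 ymax -205.7
z 165 139 x mid 502.6 w 54.6 ymax -205.4
z 145 99 x mid 501.3 w 57.1 ymax -205.3
z 125 87 x mid 501.6 w 57.0 ymax -204.5
z 105 68 x mid 501.6 w 57.4 ymax -204.3
z 85 61 x mid 501.4 w 57.9 ymax -204.0
```

jog_arm(rows=[[[-5, 1, 0], [0, 0, 0]], [[-9, 2.5, 2], [0, 0, 0]], [[-9, 2.5, 12], [0, 0, 0]], [[-9, 2.5, 24], [0, 0, 0]], [[-9, 2.5, 36], [0, 0, 0]], [[-9, 2.5, 46], [0, 0, 0]], [[-9, 2.5, 53], [0, 0, 0]], [[-9, 2.5, 56], [0, 0, 0]], [[-9, 2.5, 57], [0, 0, 0]]])

```text
time: 17.45
tool_pos: [504.9, -251.2, 204.4]
tcp_rot: [-180.0, -0.0, 90.0]
ft_force: [0.0, 0.2, -2.5]
finger_gap: 30.6
grip_force: 69.7
```

```bash
python3 - <<'E'
from h import *
s,p,d,W=look("w9"); print(s['time'],s['tool_pos'],s['ft_force'],s['wrist_torque'],s['finger_gap'])
rack(p,W);axis(W,(504,-247),0,range(190,30,-20))
E
```

```text
17.45 [ 504.89426793 -251.20274546  204.35165146] [ 0.004497    0.22322917 -2.52648646] [-0.03247303 -0.00652733  0.00515462] 30.598115100766673
wall pts 4784
y -262 [(np.int64(110), np.float64(459.4)), (np.int64(69), np.float64(548.8))]
y -242 [(np.int64(156), np.float64(460.3)), (np.int64(137), np.float64(548.7))]
y -222 [(np.int64(164), np.float64(460.3)), (np.int64(143), np.float64(548.9))]
y -202 [(np.int64(228), np.float64(461.4)), (np.int64(262), np.float64(545.4))]
y -182 [(np.int64(172), np.float64(460.9)), (np.int64(153), np.float64(549.4))]
y -162 [(np.int64(188), np.float64(461.1)), (np.int64(165), np.float64(549.6))]
y -142 [(np.int64(185), np.float64(461.4)), (np.int64(152), np.float64(549.8))]
y -122 [(np.int64(202), np.float64(462.0)), (np.int64(239), np.float64(546.5))]
y -102 [(np.int64(185), np.float64(462.2)), (np.int64(184), np.float64(549.0))]
y -82 [(np.int64(173), np.float64(462.1)), (np.int64(147), np.float64(550.6))]
y -62 [(np.int64(90), np.float64(462.3)), (np.int64(84), np.float64(550.8))]
cross 0 418 [ 501.  -202.    34.5]
cross 90 501 [ 501.7 -113.1   34. ]
z 190 3324 x mid 505.5 w 60.4 ymax -219.7
z 170 390 x mid 504.8 w 59.8 ymax -216.5
z 150 246 x mid 505.3 w 58.6 ymax -216.1
z 130 184 x mid 505.1 w 59.4 ymax -215.9
z 110 147 x mid 505.0 w 56.6 ymax -215.3
z 90 108 x mid 505.2 w 54.6 ymax -215.1
z 70 86 x mid 504.9 w 54.8 ymax -214.4
z 50 68 x mid 503.9 w 57.4 ymax -214.3
```

jog_arm(rows=[[[0, 0, 1], [0, 0, 0]], [[0, 0, 2], [0, 0, 0]], [[0, 0, 2.5], [0, 0, 0]], [[0, 0, 2.5], [0, 0, 0]]])

```text
time: 17.9
tool_pos: [505.5, -251.8, 203.5]
tcp_rot: [179.9, 0.1, 90.0]
ft_force: [-1.3, 0.5, 3.6]
finger_gap: 30.7
grip_force: 70.6
```

jog_arm(rows=[[[0, 0, 0], [0, 0, 0]], [[0, 0, 0], [0, 0, 0]], [[0, 0, 0], [0, 0, 0]], [[0, 0, 0], [0, 0, 0]], [[0, 0, 0], [0, 0, 0]], [[0, 0, -20], [0, 0, 0]], [[0, 0, -60], [0, 0, 0]], [[0, 0, -105], [0, 0, 0]], [[30, 0, -130], [0, 0, 0]], [[75, 2, -130], [0, 0, 0]]], grip=85)

```text
time: 18.9
tool_pos: [508.4, -178.0, 337.7]
tcp_rot: [179.6, 0.2, 89.8]
ft_force: [0.7, 0.1, 0.6]
finger_gap: 84.9
grip_force: 0.0
```

jog_arm(rows=[[[40, 6, 0], [0, 0, 0]], [[0, 0, 0], [0, 0, 0]], [[0, 0, 0], [0, 0, 0]]])

```text
time: 19.2
tool_pos: [507.3, -176.2, 332.3]
tcp_rot: [-180.0, 0.1, 90.2]
ft_force: [-0.4, 0.0, -0.1]
finger_gap: 84.9
grip_force: 0.0
```

```bash
python3 - <<'E'
from h import *
s,p,d,W=look("w10"); print(s['time'],s['tool_pos'],s['tcp_rot'],s['ft_force'])
caps(p,W,dict(slate=(503,-338,216),rose=(505,-248,226)),5);axis(W,(505,-247),0,range(190,40,-30))
E
```

```text
19.2 [ 507.3022387  -176.2366137   332.33136442] [-1.79989726e+02  1.01781888e-01  9.02004381e+01] [-0.4151303   0.00579639 -0.08449574]
slate 772 circ 502.0 -333.6 16.7 mean [ 502.2 -331.2  215.6]
rose 1172 circ 505.1 -251.8 16.5 mean [ 505.3 -250.1  225.6]
z 190 1276 x mid 505.1 w 58.8 ymax -220.8
z 160 146 x mid 505.7 w 63.1 ymax -217.0
z 130 136 x mid 504.7 w 63.8 ymax -216.1
z 100 114 x mid 504.5 w 63.7 ymax -215.2
z 70 78 x mid 505.5 w 61.3 ymax -215.8
```

```bash
cat >> h.py <<'E'
from scipy.optimize import least_squares
def tilt(W,c,R,zs):
    "known-radius circle fit to body points in thin slices; line through the centres"
    o=[]
    for z in zs:
        k=(abs(W[...,2]-z)<5)&(abs(np.hypot(W[...,0]-c[0],W[...,1]-c[1])-R)<9)
        q=W[k][:,:2]
        if len(q)<30: continue
        f=least_squares(lambda a:np.hypot(q[:,0]-a[0],q[:,1]-a[1])-R,c,loss='soft_l1')
        o.append((z,*f.x))
    o=np.array(o)
    if len(o)<3: print('few');return
    for j in(1,2):
        a=np.polyfit(o[:,0],o[:,j],1);print('xy'[j-1],'slope',a[0].round(4),'at floor',np.polyval(a,8).round(1),'at z150',np.polyval(a,150).round(1))
E
python3 - <<'E'
from h import *
s,p,d,W=look("w11")
ps,ds=r.snapshot("side");V=world("side",ds)
cv2.imwrite("pics/s11.png",cv2.resize(ps[60:320,230:470],None,fx=2.2,fy=2.2))
for n,c,R in(("slate",(503,-338),33.5),("rose",(505,-248.5),33)):
    print(n,'wrist');tilt(W,c,R,range(60,170,10));print('side');tilt(V,c,R,range(60,170,10))
print('undisturbed oat, side');tilt(V,(583,73),34,range(50,170,10))
print('undisturbed lemon, side');tilt(V,(564,171),28.5,range(50,140,10))
E
```

```text
slate wrist
x slope -0.0166 at floor 504.9 at z150 502.5
y slope 0.0219 at floor -340.1 at z150 -337.0
side
x slope -0.0172 at floor 504.0 at z150 501.6
y slope 0.0386 at floor -340.5 at z150 -335.0
rose wrist
x slope -0.0061 at floor 505.9 at z150 505.0
y slope -0.0212 at floor -247.2 at z150 -250.2
side
x slope -0.0054 at floor 504.3 at z150 503.5
y slope -0.0262 at floor -245.4 at z150 -249.1
undisturbed oat, side
x slope 0.0144 at floor 580.1 at z150 582.1
y slope -0.0337 at floor 80.1 at z150 75.3
undisturbed lemon, side
x slope -0.0274 at floor 570.0 at z150 566.1
y slope 0.0244 at floor 167.9 at z150 171.4
```

View pics/s11.png

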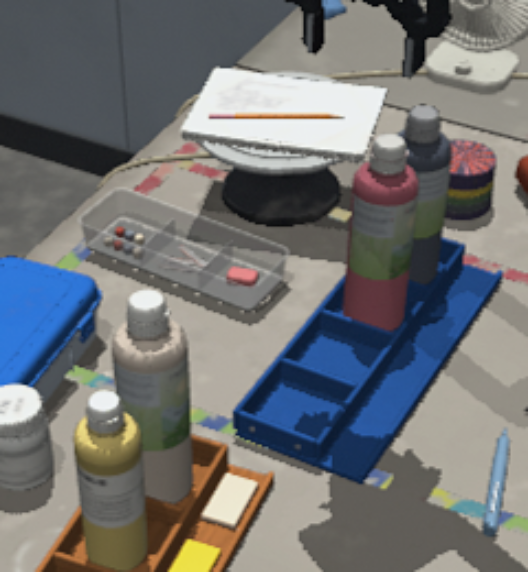

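The bottles both stand in their bays. The untouched ones show the same small lean of about 0.03, so that is in the bottle shape. Next is lemon.

jog_arm(rows=[[[30, 5, 0], [0, 0, 0]], [[75, 13, 0], [0, 0, 0]], [[122, 21, 0], [0, 0, 0]], [[170, 29, 0], [0, 0, 0]], [[218, 37, 0], [0, 0, 0]], [[265, 45, 0], [0, 0, 0]], [[305, 52, 0], [0, 0, 0]], [[335, 58, 0], [0, 0, 0]], [[347.5, 59.5, 20], [0, 0, 0]], [[347.5, 59.5, 50], [0, 0, 0]]])

```text
time: 20.35
tool_pos: [567.7, 173.4, 283.9]
tcp_rot: [179.8, -0.1, 90.1]
ft_force: [-0.4, -0.5, -0.8]
finger_gap: 85.2
grip_force: 0.0
```

jog_arm(rows=[[[0, 0, 20], [0, 0, 0]], [[0, 0, 30], [0, 0, 0]], [[0, 0, 30], [0, 0, 0]], [[0, 0, 30], [0, 0, 0]]])

```text
time: 20.75
tool_pos: [567.0, 170.9, 253.4]
tcp_rot: [179.9, -0.0, 90.0]
ft_force: [0.4, -0.4, -0.2]
finger_gap: 84.8
grip_force: 0.0
```

```bash
python3 - <<'E'
from h import *
s,p,d,W=look("w12"); print(s['time'],s['tool_pos'],s['tcp_rot'])
caps(p,W,dict(lemon=(566,171,198),oat=(583,74,226)),4)
E
```

```text
20.75 [566.97557228 170.92167244 253.40039307] [ 1.79937509e+02 -1.96632123e-02  8.99541762e+01]
lemon 1663 circ 566.8 170.8 14.2 mean [566.8 172.2 197.9]
oat 738 circ 585.0 74.0 16.4 mean [583.5  82.7 225.4]
```

jog_arm(rows=[[[-0.5, 0, 25], [0, 0, 0]], [[-0.5, 0, 50], [0, 0, 0]], [[-0.5, 0, 68], [0, 0, 0]], [[-0.5, 0, 78], [0, 0, 0]], [[-0.5, 0, 78], [0, 0, 0]]])

```text
time: 21.3
tool_pos: [566.2, 170.5, 173.8]
tcp_rot: [-179.9, 0.0, 90.0]
ft_force: [0.2, 0.7, -0.8]
finger_gap: 85.1
grip_force: 0.0
```

jog_arm(rows=[[[0, 0, 0], [0, 0, 0]], [[0, 0, 0], [0, 0, 0]], [[0, 0, 0], [0, 0, 0]], [[0, 0, 0], [0, 0, 0]], [[0, 0, 0], [0, 0, 0]], [[0, 0, 0], [0, 0, 0]], [[0, 0, 0], [0, 0, 0]], [[0, 0, 0], [0, 0, 0]]], grip=15, force=70)

```text
time: 22.1
tool_pos: [567.1, 170.8, 175.6]
tcp_rot: [179.9, -0.0, 90.0]
ft_force: [-1.2, 0.1, 6.0]
finger_gap: 26.1
grip_force: 68.9
```

jog_arm(rows=[[[0, 0, -3], [0, 0, 0]], [[0, 0, -8], [0, 0, 0]], [[0, 0, -16], [0, 0, 0]], [[0, 0, -26], [0, 0, 0]], [[0, 0, -36], [0, 0, 0]], [[0, 0, -46], [0, 0, 0]], [[0, 0, -55], [0, 0, 0]], [[0, 0, -60], [0, 0, 0]], [[0, 0, -60], [0, 0, 0]]])

```text
time: 23.0
tool_pos: [567.1, 170.8, 235.6]
tcp_rot: [179.9, -0.0, 90.0]
ft_force: [0.3, 0.2, -3.8]
finger_gap: 25.7
grip_force: 68.8
```

jog_arm(rows=[[[0, -12, 0], [0, 0, 0]], [[0, -35, 0], [0, 0, 0]], [[0, -62, 0], [0, 0, 0]], [[0, -86, 0], [0, 0, 0]], [[-12, -100, 0], [0, 0, 0]], [[-36, -105, 0], [0, 0, 0]], [[-68, -105, 0], [0, 0, 0]], [[-103, -105, 0], [0, 0, 0]], [[-140, -102, 0], [0, 0, 0]], [[-177, -98, 0], [0, 0, 0]]])

```text
time: 24.0
tool_pos: [468.1, -7.6, 234.0]
tcp_rot: [-180.0, -0.0, 90.0]
ft_force: [0.9, 0.3, -3.9]
finger_gap: 25.7
grip_force: 69.1
```

jog_arm(rows=[[[-36, 5, 0], [0, 0, 0]], [[-70, 11, 0], [0, 0, 0]], [[-100, 18, 0], [0, 0, 0]], [[-124, 26, 0], [0, 0, 0]], [[-141, 32, 0], [0, 0, 0]], [[-148, 35, 0], [0, 0, 0]], [[-149, 36, 0], [0, 0, 0]], [[-149, 36, 0], [0, 0, 0]], [[-149, 36, 0], [0, 0, 0]]])

```text
time: 24.9
tool_pos: [504.5, -154.2, 234.2]
tcp_rot: [-180.0, -0.0, 90.1]
ft_force: [-0.3, -0.0, -3.9]
finger_gap: 25.5
grip_force: 69.2
```

```bash
python3 - <<'E'
from h import *
s,p,d,W=look("w13"); print(s['time'],s['tool_pos'],s['ft_force'],s['finger_gap'])
rack(p,W);axis(W,(504,-155),0,range(200,60,-20));tilt(W,(504.5,-158),28.5,range(85,180,10))
E
```

```text
24.9 [ 504.45744978 -154.23819192  234.22647173] [-0.30611443 -0.02485791 -3.8905339 ] 25.473784030811295
wall pts 3464
y -202 [(np.int64(19), np.float64(458.8))]
y -182 [(np.int64(137), np.float64(460.8)), (np.int64(67), np.float64(550.0))]
y -162 [(np.int64(139), np.float64(461.2)), (np.int64(105), np.float64(549.7))]
y -142 [(np.int64(156), np.float64(461.4)), (np.int64(114), np.float64(550.0))]
y -122 [(np.int64(156), np.float64(461.8)), (np.int64(191), np.float64(546.9))]
y -102 [(np.int64(156), np.float64(462.1)), (np.int64(170), np.float64(547.8))]
y -82 [(np.int64(159), np.float64(461.9)), (np.int64(120), np.float64(550.6))]
y -62 [(np.int64(147), np.float64(462.3)), (np.int64(128), np.float64(550.7))]
y -42 [(np.int64(151), np.float64(462.4)), (np.int64(125), np.float64(551.0))]
y -22 [(np.int64(94), np.float64(463.2)), (np.int64(159), np.float64(545.0))]
cross 90 356 [ 499.7 -111.8   34.3]
cross 180 370 [500.5 -23.2  34.1]
z 200 274 x mid 507.1 w 54.0 ymax -126.5
z 180 182 x mid 507.3 w 49.8 ymax -126.7
z 160 142 x mid 507.2 w 51.2 ymax -127.4
z 140 128 x mid 507.4 w 51.5 ymax -127.5
z 120 85 x mid 507.7 w 46.5 ymax -128.5
z 100 84 x mid 508.0 w 46.8 ymax -128.4
z 80 63 x mid 508.4 w 47.7 ymax -129.1
x slope -0.0199 at floor 509.7 at z150 506.9
y slope 0.0224 at floor -159.5 at z150 -156.3
```

jog_arm(rows=[[[1, -3, 0], [0, 0, 0]], [[1, -3, 5], [0, 0, 0]], [[1, -3, 15], [0, 0, 0]], [[1, -3, 28], [0, 0, 0]], [[1, -3, 40], [0, 0, 0]], [[1, -3, 49], [0, 0, 0]], [[1, -3, 55], [0, 0, 0]], [[1, -3, 58], [0, 0, 0]], [[1, -3, 59.5], [0, 0, 0]], [[1, -3, 59.5], [0, 0, 0]]])

```text
time: 25.95
tool_pos: [502.1, -154.6, 175.7]
tcp_rot: [179.9, 0.0, 90.0]
ft_force: [0.0, 0.2, 0.5]
finger_gap: 25.5
grip_force: 69.7
```

```bash
python3 - <<'E'
from h import *
s,p,d,W=look("w14"); print(s['time'],s['tool_pos'],s['ft_force'],s['finger_gap'])
tilt(W,(505,-157),28.5,range(40,130,10));axis(W,(505,-157),0,(100,80,60,50))
E
```

```text
25.95 [ 502.08377001 -154.57772892  175.66834466] [0.02163439 0.15812057 0.52674806] 25.48540741604749
x slope -0.0214 at floor 506.4 at z150 503.4
y slope 0.0235 at floor -158.6 at z150 -155.3
z 100 149 x mid 505.1 w 51.0 ymax -127.7
z 80 117 x mid 505.7 w 50.6 ymax -127.7
z 60 83 x mid 505.2 w 47.3 ymax -128.9
z 50 80 x mid 505.4 w 46.4 ymax -128.6
```

jog_arm(rows=[[[0, 0, 0], [0, 0, 0]], [[0, 0, 0], [0, 0, 0]], [[0, 0, 0], [0, 0, 0]], [[0, 0, 0], [0, 0, 0]], [[0, 0, 0], [0, 0, 0]], [[0, 0, -20], [0, 0, 0]], [[0, 0, -60], [0, 0, 0]], [[0, 0, -105], [0, 0, 0]], [[20, 0, -140], [0, 0, 0]], [[60, 10, -150], [0, 0, 0]]], grip=85)

```text
time: 27.0
tool_pos: [512.7, -96.2, 330.4]
tcp_rot: [179.6, 0.2, 89.8]
ft_force: [0.8, 0.6, 0.9]
finger_gap: 85.4
grip_force: 0.0
```

jog_arm(rows=[[[40, 20, 0], [0, 0, 0]], [[80, 38, 0], [0, 0, 0]], [[120, 56, 0], [0, 0, 0]], [[150, 68, 10], [0, 0, 0]], [[168, 73, 30], [0, 0, 0]], [[168, 73, 44], [0, 0, 0]], [[168, 73, 44], [0, 0, 0]], [[168, 73, 44], [0, 0, 0]]])

```text
time: 27.8
tool_pos: [584.2, 72.7, 280.8]
tcp_rot: [-180.0, 0.0, 90.0]
ft_force: [0.4, -0.3, 0.8]
finger_gap: 84.7
grip_force: 0.0
```

```bash
python3 - <<'E'
from h import *
s,p,d,W=look("w15"); print(s['time'],s['tool_pos'],s['tcp_rot'])
caps(p,W,dict(oat=(585,74,226)),4)
ps,ds=r.snapshot("side");V=world("side",ds);tilt(V,(505,-157),28.5,range(50,140,10))
E
```

```text
27.8 [584.22730401  72.74578483 280.80859039] [-1.79960316e+02  2.16053727e-02  8.99564944e+01]
oat 2298 circ 584.6 72.9 16.8 mean [584.7  74.3 225.9]
x slope -0.021 at floor 504.4 at z150 501.4
y slope 0.0256 at floor -157.1 at z150 -153.4
```

jog_arm(rows=[[[-0.5, 0, 25], [0, 0, 0]], [[-0.5, 0, 50], [0, 0, 0]], [[-0.5, 0, 68], [0, 0, 0]], [[-0.5, 0, 79], [0, 0, 0]], [[-0.5, 0, 79], [0, 0, 0]]])

```text
time: 28.4
tool_pos: [583.9, 72.5, 200.9]
tcp_rot: [-179.9, 0.0, 89.9]
ft_force: [-0.5, -0.1, -0.7]
finger_gap: 85.1
grip_force: 0.0
```

jog_arm(rows=[[[0, 0, 0], [0, 0, 0]], [[0, 0, 0], [0, 0, 0]], [[0, 0, 0], [0, 0, 0]], [[0, 0, 0], [0, 0, 0]], [[0, 0, 0], [0, 0, 0]], [[0, 0, 0], [0, 0, 0]], [[0, 0, 0], [0, 0, 0]], [[0, 0, 0], [0, 0, 0]]], grip=20, force=70)

```text
time: 29.2
tool_pos: [585.3, 73.2, 203.3]
tcp_rot: [179.9, -0.0, 90.0]
ft_force: [0.6, 0.3, 6.5]
finger_gap: 30.9
grip_force: 70.2
```

jog_arm(rows=[[[0, 0, -3], [0, 0, 0]], [[0, 0, -8], [0, 0, 0]], [[0, 0, -16], [0, 0, 0]], [[0, 0, -26], [0, 0, 0]], [[0, 0, -36], [0, 0, 0]], [[0, 0, -46], [0, 0, 0]], [[0, 0, -55], [0, 0, 0]], [[0, 0, -60], [0, 0, 0]], [[0, 0, -60], [0, 0, 0]]])

```text
time: 30.1
tool_pos: [585.1, 73.2, 263.1]
tcp_rot: [179.9, -0.0, 90.0]
ft_force: [-0.4, 0.3, -3.8]
finger_gap: 31.1
grip_force: 69.6
```

jog_arm(rows=[[[-8, -5, 0], [0, 0, 0]], [[-26, -15, 0], [0, 0, 0]], [[-50, -28, 0], [0, 0, 0]], [[-76, -42, 0], [0, 0, 0]], [[-101, -55, 0], [0, 0, 0]], [[-123, -66, 0], [0, 0, 0]], [[-138, -74, 0], [0, 0, 0]], [[-145, -77, 0], [0, 0, 0]], [[-145, -77, 0], [0, 0, 0]], [[-145, -77, 0], [0, 0, 0]]])

```text
time: 31.1
tool_pos: [507.6, -71.5, 261.6]
tcp_rot: [-180.0, -0.0, 90.0]
ft_force: [0.6, -0.4, -4.2]
finger_gap: 31.4
grip_force: 69.7
```

```bash
python3 - <<'E'
from h import *
s,p,d,W=look("w16"); print(s['time'],s['tool_pos'],s['ft_force'],s['finger_gap'])
rack(p,W);axis(W,(506,-70),0,range(200,60,-20));tilt(W,(506,-68),34,range(85,200,10))
E
```

```text
31.1 [507.5744997  -71.45058457 261.56711278] [ 0.59533859 -0.36910328 -4.2389728 ] 31.361540341173693
wall pts 1522
y -342 [(np.int64(16), np.float64(457.0))]
y -322 [(np.int64(40), np.float64(458.2)), (np.int64(22), np.float64(548.5))]
y -302 [(np.int64(63), np.float64(459.7)), (np.int64(44), np.float64(547.7))]
y -282 [(np.int64(48), np.float64(461.0)), (np.int64(56), np.float64(547.8))]
y -262 [(np.int64(34), np.float64(549.0))]
y -82 [(np.int64(32), np.float64(460.6)), (np.int64(76), np.float64(550.8))]
y -62 [(np.int64(121), np.float64(462.2)), (np.int64(102), np.float64(550.7))]
y -42 [(np.int64(129), np.float64(462.4)), (np.int64(106), np.float64(550.9))]
y -22 [(np.int64(88), np.float64(463.5)), (np.int64(144), np.float64(545.0))]
cross 180 298 [501.3 -22.4  34.4]
z 200 207 x mid 505.6 w 57.5 ymax -36.1
z 180 166 x mid 505.7 w 58.4 ymax -35.4
z 160 122 x mid 504.1 w 57.4 ymax -35.3
z 140 59 x mid 506.2 w 55.1 ymax -34.6
z 120 89 x mid 504.1 w 56.8 ymax -34.3
z 100 66 x mid 501.8 w 55.0 ymax -33.9
z 80 55 x mid 503.1 w 57.0 ymax -33.7
x slope 0.0263 at floor 501.5 at z150 505.2
y slope -0.0237 at floor -65.9 at z150 -69.3
```

jog_arm(rows=[[[0, 3.5, 0], [0, 0, 0]], [[0, 3.5, 5], [0, 0, 0]], [[0, 3.5, 15], [0, 0, 0]], [[0, 3.5, 28], [0, 0, 0]], [[0, 3.5, 40], [0, 0, 0]], [[0, 3.5, 49], [0, 0, 0]], [[0, 3.5, 55], [0, 0, 0]], [[0, 3.5, 58], [0, 0, 0]], [[0, 3.5, 59.5], [0, 0, 0]], [[0, 3.5, 59.5], [0, 0, 0]]])

```text
time: 32.15
tool_pos: [511.6, -72.0, 203.4]
tcp_rot: [179.9, 0.0, 90.0]
ft_force: [-1.3, -0.2, 0.5]
finger_gap: 31.7
grip_force: 70.4
```

```bash
python3 - <<'E'
from h import *
s,p,d,W=look("w17"); print(s['time'],s['tool_pos'],s['ft_force'],s['finger_gap'])
tilt(W,(506,-68),34,range(40,150,10));axis(W,(506,-68),0,(100,80,60,50))
E
```

```text
32.15 [511.62490924 -72.02692267 203.37567957] [-1.32991409 -0.21063079  0.51124752] 31.749817110225674
x slope 0.0277 at floor 507.0 at z150 510.9
y slope -0.0225 at floor -68.1 at z150 -71.3
z 100 124 x mid 508.8 w 57.9 ymax -35.9
z 80 88 x mid 510.1 w 52.3 ymax -35.4
z 60 81 x mid 509.2 w 55.9 ymax -35.0
z 50 73 x mid 507.9 w 55.6 ymax -34.8
```

Oat is in contact at about (507.5, -68) against a bay centre of (506.5, -67.5). I'll release it.

jog_arm(rows=[[[0, 0, 0], [0, 0, 0]], [[0, 0, 0], [0, 0, 0]], [[0, 0, 0], [0, 0, 0]], [[0, 0, 0], [0, 0, 0]], [[0, 0, 0], [0, 0, 0]], [[0, 0, -20], [0, 0, 0]], [[0, 0, -60], [0, 0, 0]], [[0, 0, -105], [0, 0, 0]], [[20, 0, -130], [0, 0, 0]], [[60, 0, -130], [0, 0, 0]]], grip=85)

```text
time: 33.2
tool_pos: [513.0, -13.3, 337.7]
tcp_rot: [179.5, 0.1, 89.8]
ft_force: [0.7, 1.0, 0.2]
finger_gap: 85.2
grip_force: 0.0
```

jog_arm(rows=[[[40, 0, 0], [0, 0, 0]], [[80, 0, 0], [0, 0, 0]], [[110, 0, 0], [0, 0, 0]], [[110, 0, 0], [0, 0, 0]], [[110, 0, 0], [0, 0, 0]]])

```text
time: 33.7
tool_pos: [510.9, 98.6, 332.2]
tcp_rot: [-180.0, 0.0, 90.1]
ft_force: [0.3, -1.1, 0.1]
finger_gap: 85.0
grip_force: 0.0
```

```bash
python3 - <<'E'
from h import *
s,p,d,W=look("w18"); print(s['time'],s['tool_pos'],s['ft_force'])
ps,ds=r.snapshot("side");V=world("side",ds);cv2.imwrite("pics/s18.png",ps)
for n,c,R in(("slate",(503,-338),33.5),("rose",(505,-248.5),33),("lemon",(504,-156),28.5),("oat",(507,-68),34)):
    print(n,'side');tilt(V,c,R,range(60,150,10))
tilt(W,(507,-68),34,range(50,150,10))
E
```

```text
33.7 [510.93343439  98.61133208 332.20552501] [ 0.31606824 -1.1378381   0.09411287]
slate side
x slope -0.0143 at floor 503.9 at z150 501.8
y slope 0.0307 at floor -339.2 at z150 -334.8
rose side
x slope -0.0042 at floor 504.2 at z150 503.6
y slope -0.0276 at floor -245.1 at z150 -249.0
lemon side
x slope -0.0264 at floor 505.1 at z150 501.4
y slope 0.0296 at floor -157.3 at z150 -153.1
oat side
x slope 0.0245 at floor 505.5 at z150 509.0
y slope -0.024 at floor -66.9 at z150 -70.3
x slope 0.0184 at floor 507.2 at z150 509.8
y slope -0.0233 at floor -68.4 at z150 -71.7
```

View pics/s18.png

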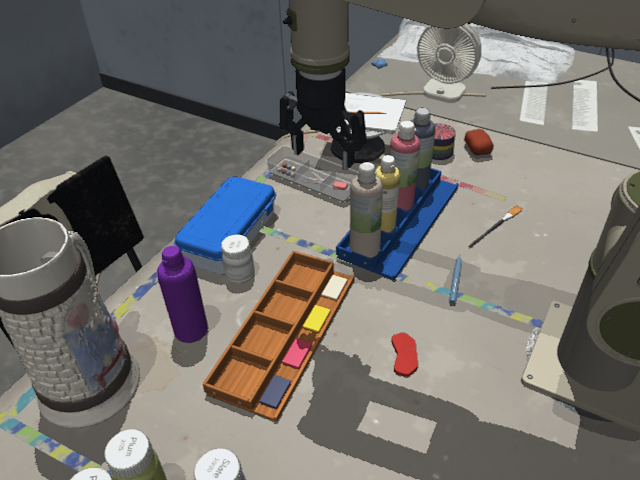

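All four bottles stand in the blue rack: oat (367,210), lemon (388,195), rose (405,170) and slate (423,150), from left to right as the robot sees them. Each foot is within about 3 mm of its bay centre, the lean is under 0.04 rad and the gripper is clear.

```bash
python3 -c "
from bench import r
print(r.hand_in())"
```

```text
the job is handed in; nothing more can be done
None
```

I moved all four bottles into the blue rack in reverse order (left to right: oat, lemon, rose, slate) and handed the job in at about 34 s; the last check had each foot within about 3 mm of its bay centre and every lean under 0.04 rad, but the hand-in returned no verdict.

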